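# Dial open a combination-locked box of reference standards

### The job

Open the locked steel box of reference standards on the bench: with a light touch, one wheel at a time and without catching the wheel next to it, roll the three thumbwheels until they read 4 - 7 - 2 from left to right as the robot sees them; then draw the black bolt knob fully to the right without forcing it, and swing the lid up until it stands open by itself. Leave the other things on the bench where they are.

Things in the scene. Friction and masses are not known exactly. Their poses are not given: they have to be found in the camera images.
- standards_box: blue-grey steel box fixed to the bench, 220 mm deep (x), 270 mm wide (y); origin under its centre, on the bench; x points from its front (the side towards the robot) to its back, y to its left, z up. The front 74 mm are a level lock deck, 86 mm above the bench, with the three wheels and the bolt knob in a row along y (on the line x = -75 mm); behind it lies the hinged lid, its top 93 mm above the bench
- wheel_left_top (a point): highest point of the left wheel's rim (does not turn), 95 mm above the bench. Every wheel is 40 mm in diameter, 14 mm wide, 9 mm proud of the deck, white figures 0 to 9 on its rubber rim; the one on top, on the line of the two red ticks, counts. Its axle lies along the box's y
- wheel_mid_top (a point): highest point of the middle wheel's rim (does not turn). The wheels stand 38 mm apart: 24 mm of free deck between two. About 3.5 N along the rim roll a wheel out of a detent; the rim slips under a tip that presses with less than about 6 N, and more than 30 N strains the lock
- wheel_right_top (a point): highest point of the right wheel's rim (does not turn)
- wheel_left (a joint): black thumbwheel on the left (box +y); to be set to 4: value / 0.6283 = figure on top (modulo 10), unlimited; grows (0, 1, 2 ..) as the wheel's top is rolled away from the robot (box +x), 12.6 mm of rim a figure. A sprung detent holds every figure; the wheel drops by itself into the nearest when let go
- wheel_mid (a joint): black thumbwheel in the middle; to be set to 7: value / 0.6283 = figure on top (modulo 10), unlimited; grows (0, 1, 2 ..) as the wheel's top is rolled away from the robot (box +x), 12.6 mm of rim a figure. A sprung detent holds every figure; the wheel drops by itself into the nearest when let go
- wheel_right (a joint): black thumbwheel on the right; to be set to 2: value / 0.6283 = figure on top (modulo 10), unlimited; grows (0, 1, 2 ..) as the wheel's top is rolled away from the robot (box +x), 12.6 mm of rim a figure. A sprung detent holds every figure; the wheel drops by itself into the nearest when let go
- bolt_knob (a point): centre of the black round bolt knob, 15 mm across and 23 mm tall, top 25 mm above the deck, 65 mm to the right of the right wheel's middle; it moves with the bolt to the right (box -y) along a slot
- bolt (a joint): bolt: 0 locked, 0.012 m fully drawn to the right (box -y), where it meets a stop. About 3 N move it; it stays where it is left. Its fins pass the gates of the wheels only when all three show the code, and then keep them from turning; else it stops after about 1 mm. More than 35 N on it is forcing
- lid_handle (a point): middle of the lid's bow handle: round steel bar 9 mm thick, 86 mm of it free, along the box's y, its centre 33 mm above the lid (126 mm above the bench when shut), 16 mm behind the lid's front edge; moves with the lid
- lid_hinge (a point): middle of the hinge line of the lid, at the back of the box, 87 mm above the bench; the axis is the box's y
- lid (a joint): lid (144 by 270 mm, 0.4 kg): 0 shut, grows as its front edge swings up and back, stop at 1.75 rad; its stiff hinge holds it at any angle; about 6 N at the handle lift it. Held shut by the bolt until that is drawn by 8 mm
- column: steel tube with a yellow sleeve, lying, 178 mm long; origin under its middle
- spanner: small double open-ended spanner, lying, 124 mm long; origin under its middle
- marker: black and white marker pen, lying, 135 mm long; origin under its middle
- adapter: flat white plastic box, 118 by 38 by 22 mm; origin under its middle

How it is judged (in metres and radians):
On the way, in this order (a step that is already met when the one before it is completed fails the run):
1. the wheels read 4 - 7 - 2, the bolt not yet drawn ((value of joint wheel_left between -3.92 and -3.62 rad or value of joint wheel_left between 2.363 and 2.663 rad or value of joint wheel_left between 8.646 and 8.946 rad) and (value of joint wheel_mid between -2.035 and -1.735 rad or value of joint wheel_mid between 4.248 and 4.548 rad or value of joint wheel_mid between 10.531 and 10.831 rad) and (value of joint wheel_right between -5.177 and -4.877 rad or value of joint wheel_right between 1.107 and 1.407 rad or value of joint wheel_right between 7.39 and 7.69 rad) and value of joint bolt below 0.003 m), for 0.2 s.
2. the bolt is drawn, the lid still shut (value of joint bolt above 0.0105 m and value of joint lid below 0.1 rad), for 0.1 s.
At the end, for the whole second after the job is handed in: the wheels read 4 - 7 - 2 (each within 0.15 rad of its figure), the bolt is drawn by more than 10.5 mm, the lid stands open by more than 1.2 rad and is at rest ((value of joint wheel_left between -3.92 and -3.62 rad or value of joint wheel_left between 2.363 and 2.663 rad or value of joint wheel_left between 8.646 and 8.946 rad) and (value of joint wheel_mid between -2.035 and -1.735 rad or value of joint wheel_mid between 4.248 and 4.548 rad or value of joint wheel_mid between 10.531 and 10.831 rad) and (value of joint wheel_right between -5.177 and -4.877 rad or value of joint wheel_right between 1.107 and 1.407 rad or value of joint wheel_right between 7.39 and 7.69 rad) and value of joint bolt above 0.0105 m and value of joint lid above 1.2 rad and not (velocity of joint lid above 0.05 rad/s) and velocity of joint lid above -0.05 rad/s); the robot touches nothing.
It fails at once if a wheel is pressed with more than 30 N (contact force between any of the fingers, the arm and wheel_left above 30 N or contact force between any of the fingers, the arm and wheel_mid above 30 N or contact force between any of the fingers, the arm and wheel_right above 30 N).
It fails at once if two wheels are touched at once ((contact force between the fingers and wheel_left above 0.5 N and contact force between the fingers and wheel_mid above 0.5 N) or (contact force between the fingers and wheel_mid above 0.5 N and contact force between the fingers and wheel_right above 0.5 N)).
It fails at once if the bolt is forced with more than 35 N (contact force between any of the fingers, the arm and bolt above 35 N).
It fails at once if something else on the bench is shifted by more than 30 mm (distance of any of column, spanner, marker, adapter from where it was at the start of the episode above 0.03 m).
It also fails if it takes over 72 s, if anything falls off the work surface, if the arm or the gripper's body presses on something with over 40 N, if the wrist force passes 120 N, or if a joint passes its speed limit or range.

### The arm

A 7-joint arm with a two-finger parallel gripper is mounted at the origin on a cart in front of the work surface, level with it; the furniture and walls round the work are solid. World frame = base frame: x ahead of the robot, y to its left, z up, the work surface at z = 0. Lengths are in m, angles in degrees, forces in N, time in s.
With the tool pointing down it reaches from about 0.425 to 0.95 m from the base axis. Payload 4.7 kg.
Tool frame: the origin (TCP) lies at the very end of the fingers, on their centre line; the grasp point (between the pads) lies 19 mm behind it (grip_point_offset is the distance from the TCP to the grasp point, in m); z points along the fingers, y is the line along which they close (so a half turn about z gives the same grasp; the last joint's range is limited). The gripper opens to 87 mm and grips with 3 to 60 N. Pads are 19 mm wide; open, the fingers measure 117 mm over their backs; the gripper's body (75 mm by 190 mm) begins 51 mm behind the grasp point.
Start: joints at [74.548, 26.849, -2.785, 87.806, 1.381, 65.374, -4.715], TCP at [0.161, -0.656, 0.199] pointing down, gripper open.
Joint ranges: [-148.3, 148.3], [-19.14, 114.17], [-79.39, 73.82], [5.75, 140.21], [-59.74, 239.74], [12.07, 113.84], [-152.46, 152.46]. Speed limits (degrees/s): [147.25, 147.25, 180, 180, 180, 180, 180].

### API

Orientations are given as [roll, pitch, yaw] about the fixed x, y, z axes, in that order (R = Rz(yaw) Ry(pitch) Rx(roll)).
In Python, from rig import move_ptp, line_to, goto_joints, set_gripper, hold, solve_ik, sense, camera, camera_model, MotionError, sign_off, grip_point_offset gives the robot as it stands. Calls block until the motion is done:
- move_ptp(position, orientation): joint-space move of the TCP to a pose.
- line_to(position, orientation=None, speed=0.15, contact_N=None): straight line of the TCP; orientation=None keeps the orientation; speed is the mean speed in m/s. With contact_N (N) it stops when the force on the tool has changed by that much, and returns True; else False.
- goto_joints(angles): joint-space move.
- set_gripper(opening, squeeze=None): opening from 0.0 (shut) to 1.0 (fully open); squeeze is the grip in N (None keeps the last); returns when the fingers have stopped.
- hold(seconds).
- solve_ik(position, orientation): joint angles nearest the present ones, or None.
- sense(): the state.
- camera(name): name is "side" or "top" or "wrist"; returns the picture (400x640x3 uint8, red, green, blue); there is no depth.
- camera_model(name): a dict with "fx", "fy", "cx", "cy" (pixels), "origin" and "orientation" of the camera in the world. Camera axes: x right, y down, z forward; pixel columns grow to the right and rows downward; lengths in m; the calibration is good to about 2 mm. The wrist camera is an equidistant fisheye: a pixel r from the principal point sees the ray r / f radians off the axis. A picture is of the moment at which its call begins: read the wrist's pose just before it. camera_model takes no time and is no camera call; for the wrist camera it gives the pose at the moment of the call.
A pose or a line that the arm cannot do raises MotionError and nothing moves.
- sign_off(): hands the job in; it is judged then, once.
The state is a dict: "t": time; "joint_pos": joint angles; "dq": joint speeds; "tau": joint torques, N m; "ee_pos": TCP position; "ee_rot": TCP orientation; "ft_force": force on the tool from outside, world axes, zero at the start; "ft_torque": the same for the moment, N m; "opening": opening from 0.0 (shut) to 1.0 (fully open); "finger_force": force on a finger pad.
Only numpy, scipy, OpenCV 4.12 (cv2) and the standard library are available. Lean on these libraries where they do the work, as an engineer would, in place of code of your own. Each camera call takes 0.05 s, during which the arm holds its last target. There are 200 camera calls.

## Working session

There is one attempt and no reset: what is moved stays moved. The work goes in short steps, each a Python script; the robot and the scene stay as the last script left them, time stands still between calls to the robot, and variables do not carry over. Pictures are saved under pics/ and viewed, at most 12 in all, crops included, and the job is handed in when it is done.

```bash
mkdir -p pics; ls; python3 - <<'E'
from rig import *
import cv2,numpy as np
s=sense();print(s)
for n in("side","top","wrist"):
    m=camera_model(n);print(n,m)
    im=camera(n);np.save(f"pics/{n}0.npy",im);cv2.imwrite(f"pics/{n}0.png",im[:,:,::-1])
a=[cv2.imread(f"pics/{n}0.png") for n in("side","top")]
cv2.imwrite("pics/c0.png",cv2.resize(np.vstack(a),(480,600)))
E
```

```text
pics
{'t': 0.0, 'joint_pos': array([74.54800072, 26.89744324, -2.78555852, 87.87443294,  1.38137634,
       65.37375056, -4.71541555]), 'dq': array([ 0.06409059,  0.02554217,  0.12300134, -0.03271672,  0.11904124,
        0.03304392, -0.07612326]), 'tau': array([-6.54655723e-04, -5.07965255e+01, -8.12172750e-02, -2.36152625e+01,
       -6.12897961e-02,  3.79163143e-02,  1.76593412e-04]), 'ee_pos': array([ 0.16083037, -0.65489311,  0.19789269]), 'ee_rot': array([-1.79888028e+02,  4.02611058e-03,  1.37993649e+01]), 'ft_force': array([-0.37574075,  0.26904935, -0.53906823]), 'ft_torque': array([ 0.00181732, -0.0530002 , -0.03985157]), 'finger_force': 0.0, 'opening': 0.9967290022093462}
side {'fx': 450.3865854210577, 'fy': 450.3865854210577, 'cx': 319.6287333144665, 'cy': 202.02873876464898, 'origin': array([-0.1778723 ,  1.07418252,  0.62726793]), 'orientation': array([-112.83110389,    0.40283716, -146.35632175])}
top {'fx': 434.1176598218381, 'fy': 434.1176598218381, 'cx': 315.7086064609516, 'cy': 193.22234985401312, 'origin': array([0.20634497, 0.03796182, 1.560979  ]), 'orientation': array([-168.28905255,    0.32703531,  -89.86783551])}
wrist {'fx': 309.70691628693146, 'fy': 309.70691628693146, 'cx': 323.68383697450764, 'cy': 200.5206447534759, 'origin': array([ 0.22446543, -0.63910023,  0.38456057]), 'orientation': array([ 1.66050000e+02,  1.65131557e-02, -7.61885106e+01])}
```

View pics/top0.png

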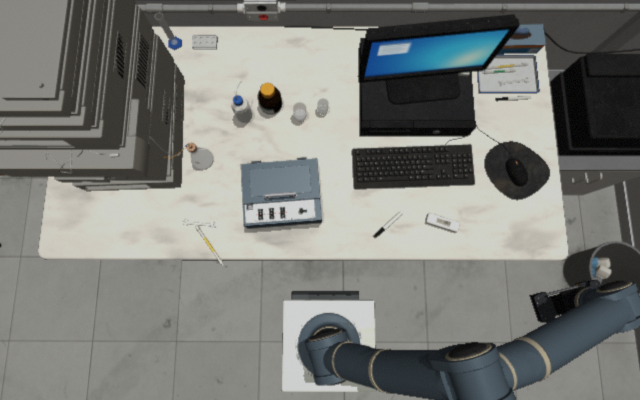

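```bash
cat > h.py <<'E'
from rig import *
import cv2,numpy as np
from scipy.spatial.transform import Rotation as Ro
def ray(m,u,v,fish):
    x,y=(u-m["cx"])/m["fx"],(v-m["cy"])/m["fy"]
    if fish:
        r=np.hypot(x,y); d=np.array([x/r*np.sin(r),y/r*np.sin(r),np.cos(r)])
    else: d=np.array([x,y,1.])
    return np.array(m["origin"]),Ro.from_euler("xyz",m["orientation"],degrees=True).apply(d)
def on_plane(m,u,v,z,fish=False):
    o,d=ray(m,u,v,fish); return o+d*(z-o[2])/d[2]
def project(m,p,fish=True):
    q=Ro.from_euler("xyz",m["orientation"],degrees=True).inv().apply(np.asarray(p)-m["origin"])
    if not fish: return m["cx"]+m["fx"]*q[0]/q[2],m["cy"]+m["fy"]*q[1]/q[2]
    r=np.hypot(q[0],q[1]);th=np.arctan2(r,q[2]);return m["cx"]+m["fx"]*th*q[0]/r,m["cy"]+m["fy"]*th*q[1]/r
E
python3 - <<'E'
from h import *
m=camera_model("top")
P={n:on_plane(m,*uv,z) for n,uv,z in[("wl",(261,213),.095),("wr",(283,213),.095),("knob",(303,211),.11),("fl",(245,227),.086),("fr",(321,222),.086),("handle",(288,196),.126)]}
for k in P: print(k,P[k].round(3))
d=P["fl"]-P["fr"]; yaw=np.degrees(np.arctan2(-d[0],d[1])); print(yaw)
c=(P["wl"]+P["wr"])/2
t=np.array([c[0]-.065,c[1]-.02,.16])
print(solve_ik(t,[180,0,yaw]))
move_ptp(t,[180,0,yaw]); set_gripper(0.0)
s=sense();print(s["t"],s["ee_pos"],s["ee_rot"],s["ft_force"])
m=camera_model("wrist");im=camera("wrist");np.save("pics/w1.npy",im);np.save("pics/w1m.npy",m,allow_pickle=True)
cv2.imwrite("pics/w1.png",im[:,:,::-1])
E
```

```text
wl [0.441 0.234 0.095]
wr [0.441 0.159 0.095]
knob [0.446 0.09  0.11 ]
fl [0.394 0.289 0.086]
fr [0.412 0.029 0.086]
handle [0.494 0.14  0.126]
3.8783235108181
[  32.05184813   16.72816928  -71.71797489  120.91969061   19.42076302
   55.28108836 -136.39111563]
4.6917 [0.37599802 0.17628162 0.15998798] [1.79998768e+02 3.80158319e-04 3.87901356e+00] [-0.58033477 -0.30371563  0.51791496]
```

View pics/w1.png

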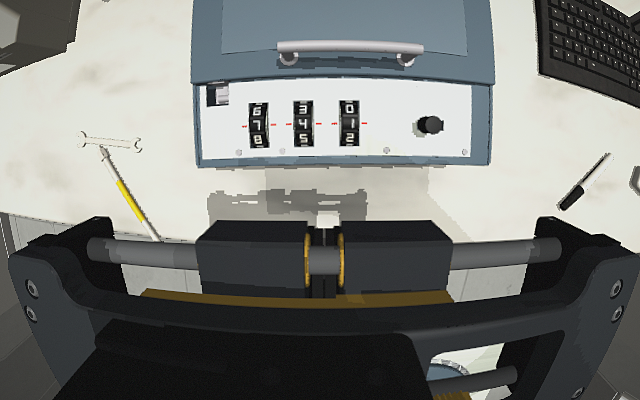

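```bash
python3 - <<'E'
from h import *
im=np.load("pics/w1.npy");m=np.load("pics/w1m.npy",allow_pickle=True).item()
hsv=cv2.cvtColor(im,cv2.COLOR_RGB2HSV)
red=(((hsv[...,0]<10)|(hsv[...,0]>170))&(hsv[...,1]>110)&(hsv[...,2]>100)).astype(np.uint8);red[180:]=0
n,_,st,c=cv2.connectedComponentsWithStats(red)
pts=[]
for i in range(1,n):
    if c[i][1]>110 and st[i][4]>2 and 230<c[i][0]<380:
        p=on_plane(m,*c[i],.0862,True);pts.append(p);print(c[i].round(1),st[i][4],p.round(4))
for z,b,(u0,u1) in((.095,"whl",(240,370)),):
    dark=((hsv[...,2]<80)).astype(np.uint8);dark[:98]=0;dark[150:]=0;dark[:,:235]=0;dark[:,450:]=0
    n,_,st,c=cv2.connectedComponentsWithStats(cv2.morphologyEx(dark,cv2.MORPH_CLOSE,np.ones((5,5),np.uint8)))
    for i in range(1,n):
        if st[i][4]>60:
            x,y,w,h,a=st[i];print("dark",st[i],on_plane(m,x+w/2,124,.095,True).round(4),on_plane(m,x+w/2-.5,y+h/2,.111,True).round(4))
P=np.array(pts);k=np.polyfit(P[:,1],P[:,0],1);print("yaw",np.degrees(np.arctan(-k[0])),k)
# handle bar ends
for u,v in((278,47),(424,49)): print(on_plane(m,u,v,.126,True))
E
```

```text
[288.4 123.7] 7 [0.4408 0.2104 0.0862]
[318.5 123. ] 6 [0.4429 0.1853 0.0862]
[334. 123.] 5 [0.4438 0.1725 0.0862]
[363.7 122.8] 6 [0.4459 0.1477 0.0862]
[272.6 124.3] 7 [0.4397 0.2238 0.0862]
[244. 126.] 5 [0.4374 0.2486 0.0862]
dark [294 101  19  46 737] [0.4413 0.1972 0.095 ] [0.4412 0.1966 0.111 ]
dark [340 101  19  45 739] [0.4438 0.1603 0.095 ] [0.444 0.162 0.111]
dark [249 103  20  45 769] [0.4396 0.2337 0.095 ] [0.4385 0.2307 0.111 ]
dark [417 116  26  18 367] [0.4508 0.0924 0.095 ] [0.4494 0.0984 0.111 ]
yaw 4.735689478418486 [-0.08284211  0.45816399]
[0.49666846 0.21728825 0.126     ]
[0.50555073 0.11182045 0.126     ]
```

```bash
cat >> h.py <<'E'
YAW=4.74; EX=np.array([np.cos(np.radians(YAW)),np.sin(np.radians(YAW)),0]); EY=np.array([-EX[1],EX[0],0]); RPY=[180,0,YAW]
W={"l":np.array([.4386,.2362,.095]),"m":np.array([.4418,.1979,.095]),"r":np.array([.4449,.1601,.095])}
Z=np.array([0,0,1.])
def F(f0): return (sense()["ft_force"]-f0).round(1)
def stroke(w,d,N=10,half=.007,first=False):
    p=W[w]-d*half*EX
    if first: move_ptp(p+.04*Z,RPY)
    line_to(p+.006*Z,RPY,speed=.1)
    hold(.1); f0=sense()["ft_force"]
    hit=line_to(p-.006*Z,speed=.015,contact_N=N)
    z=sense()["ee_pos"][2]; a=F(f0)
    if not hit: print("no contact",a)
    q=p.copy(); q[2]=z
    fs=[]
    for k in(.5,1): line_to(q+d*2*half*k*EX,speed=.04); fs.append(F(f0))
    line_to(q+d*2*half*EX+(.106-z)*Z,speed=.06)
    print(w,d,"z",round(z,4),a,*fs,"t",round(sense()["t"],1))
def look(name):
    line_to(np.r_[(W["m"]-.065*EX)[:2],.13],RPY,speed=.15)
    im=camera("wrist");c=cv2.resize(im[80:200,220:460],(720,360),interpolation=cv2.INTER_CUBIC)
    cv2.imwrite(name,c[:,:,::-1])
E
python3 - <<'E'
from h import *
stroke("r",1,N=9,first=True)
look("pics/w2.png");print(sense()["t"])
E
```

```text
no contact [-0.4  0.4 -0.2]
r 1 z 0.0891 [-0.4  0.4 -0.2] [ 1.5 -0.1  0.3] [-0.2 -1.  -0.8] t 7.8
8.5167
```

View pics/w2.png

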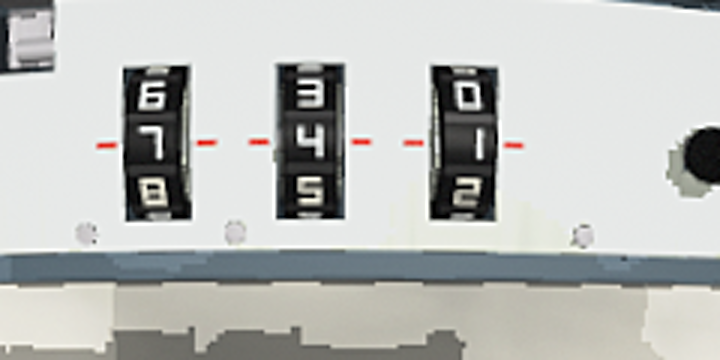

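```bash
python3 - <<'E'
from h import *
s=sense();print(s["opening"],s["finger_force"],s["ee_pos"],s["ee_rot"])
c=[camera(n) for n in("top","side")]
m=camera_model("side");u,v=[int(x) for x in project(m,s["ee_pos"],False)];print(u,v, project(m,W["m"],False))
a=cv2.resize(c[1][v-60:v+60,max(u-80,0):u+80],(800,600),interpolation=cv2.INTER_CUBIC)
cv2.imwrite("pics/s3.png",a[:,:,::-1])
E
```

```text
0.007294088713988063 0.0 [0.37782191 0.19196391 0.12982386] [1.79999842e+02 1.68439063e-03 4.65156723e+00]
331 223 (np.float64(309.5876650865117), np.float64(230.0909264401855))
```

View pics/s3.png

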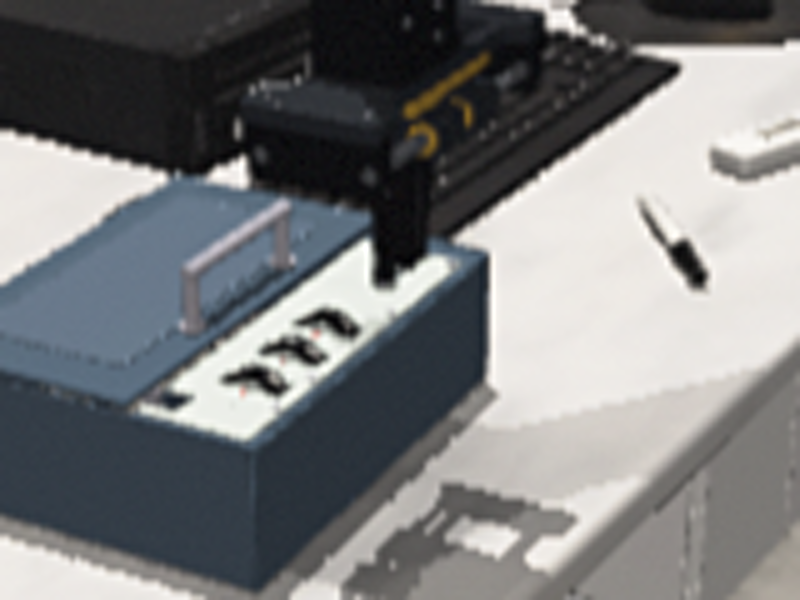

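```bash
python3 - <<'E'
from h import *
p=[.42,.34,.16]
for y in(-53,-35,-20,20,45,127):
    q=solve_ik(p,[180,0,y]);print(y,None if q is None else q.round(0))
ok=[y for y in(-53,-40,-30,-20) if solve_ik(p,[180,0,y]) is not None]
line_to(sense()["ee_pos"]+[0.03,0,.06])
move_ptp(p,[180,0,ok[0]])
s=sense();im=camera("side");m=camera_model("side");u,v=project(m,s["ee_pos"],False);print(s["t"],ok[0],u,v,s["ee_rot"])
u,v=int(u),int(v)
a=cv2.resize(im[v-35:v+15,u-33:u+33],(792,600),interpolation=cv2.INTER_CUBIC)
a=cv2.convertScaleAbs(a,alpha=1.7,beta=20);cv2.imwrite("pics/s4.png",a[:,:,::-1])
E
```

```text
-53 [  6.  32. -67. 106.  33.  64. 144.]
-35 [ -84.   23.   53.  111.  -22.   57. -146.]
-20 [ -50.   17.    8.  109.   -3.   54. -151.]
20 [   5.   31.  -66.  106.   32.   64. -143.]
45 [   8.   35.  -72.  106.   37.   67. -122.]
127 [  6.  32. -67. 106.  33.  64. -36.]
13.25 -53 282.02860677900406 230.1250626239711 [ 1.79997961e+02 -4.24912557e-03 -5.30115154e+01]
```

View pics/s4.png

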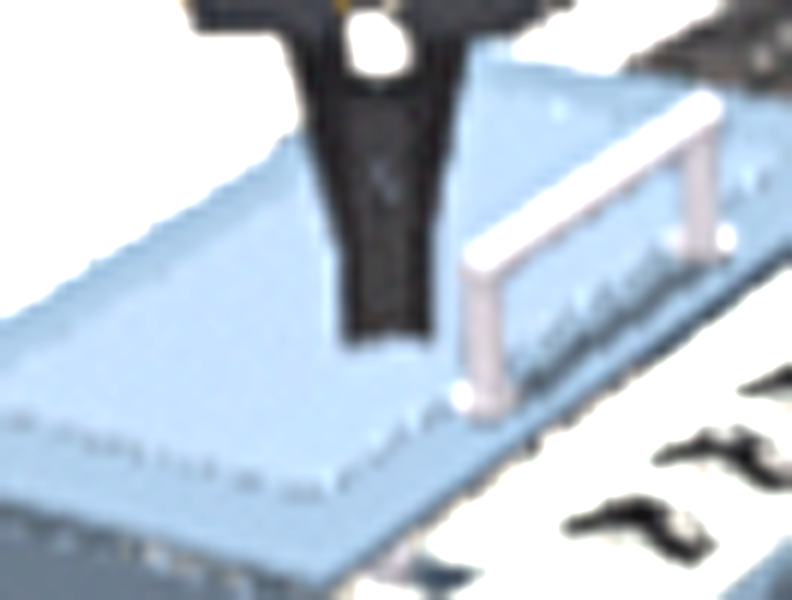

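```bash
cat >> h.py <<'E'
def stroke(w,d,z0=.1,N=9,half=.007,zend=.07):
    p=W[w]-d*half*EX; p[2]=z0
    line_to(p,RPY,speed=.1)
    hold(.1); f0=sense()["ft_force"]
    hit=line_to(np.r_[p[:2],zend],speed=.015,contact_N=N)
    z=sense()["ee_pos"][2]; a=F(f0)
    if not hit: print("no contact",a); line_to(p); return z
    q=np.r_[p[:2],z]; fs=[]
    for k in(.5,1): line_to(q+d*2*half*k*EX,speed=.04); fs.append(F(f0))
    e=q+d*2*half*EX; line_to(e+.012*Z,speed=.08)
    print(w,d,"z",round(z,4),a,*fs,"t",round(sense()["t"],1)); return z
E
python3 - <<'E'
from h import *
line_to([.42,.34,.19])
move_ptp(W["r"]+.05*Z,RPY)
stroke("r",1,z0=.092)
look("pics/w5.png");print(sense()["t"])
E
```

```text
r 1 z 0.0717 [-1.2 -0.7  5. ] [-0.1  0.4  2.4] [2.3 0.2 1.6] t 20.0
20.8333
```

View pics/w5.png

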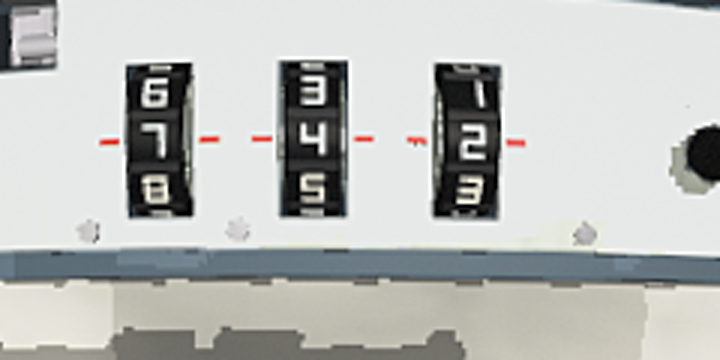

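```bash
sed -i 's/q=np.r_\[p\[:2\],z\]; fs/q=np.r_[p[:2],z-.0008]; fs/' h.py; python3 - <<'E'
from h import *
line_to(np.r_[(W["m"]-.007*EX)[:2],.1],RPY)
for i in range(3): stroke("m",1,z0=.078,N=11)
line_to(np.r_[(W["m"]+.007*EX)[:2],.1],RPY)
line_to(np.r_[(W["l"]+.007*EX)[:2],.1],RPY)
stroke("l",-1,z0=.078,N=11)
look("pics/w6.png");print(sense()["t"])
E
```

```text
m 1 z 0.0716 [-1.7 -0.9  7.7] [ 1.6 -1.2  6.9] [-3.  -0.7 10.2] t 23.3
m 1 z 0.0717 [-1.2  0.5  8.6] [-0.3  1.4  8. ] [-4.2 -0.6 12.1] t 25.1
m 1 z 0.0717 [-1.5 -0.7  8.3] [-1.4 -0.7  6.3] [-3.7 -1.  11.2] t 27.0
l -1 z 0.0717 [-1.2 -0.9  6.6] [ 5.  -0.4  4.7] [4.1 0.2 7.5] t 29.6
30.3083
```

View pics/w6.png

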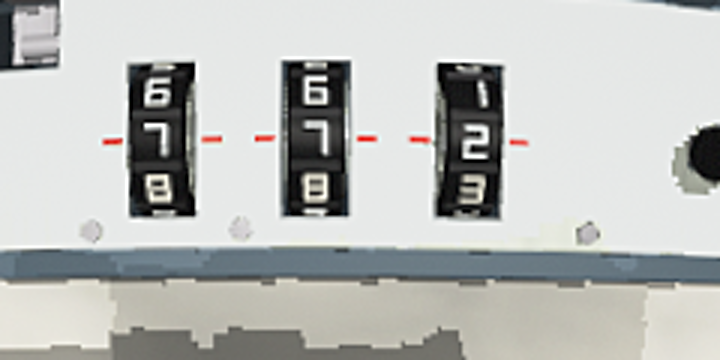

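```bash
sed -i 's/z-.0008/z-.0013/' h.py; python3 - <<'E'
from h import *
line_to(np.r_[(W["l"]+.008*EX)[:2],.1],RPY)
for i in range(3): stroke("l",-1,z0=.078,N=13,half=.0085)
look("pics/w7.png");print(sense()["t"])
E
```

```text
l -1 z 0.0716 [-1.8  0.3  7.7] [ 4.4 -0.5  6.8] [ 2.4 -0.9 10. ] t 33.0
l -1 z 0.0717 [-0.9 -0.3  3.8] [-1.1 -1.3 11.8] [ 1.5 -1.2  7.8] t 35.0
l -1 z 0.0716 [-2.3  0.2  7.8] [3.4 0.9 5.7] [ 0.8 -0.7 10.3] t 36.9
37.65
```

View pics/w7.png

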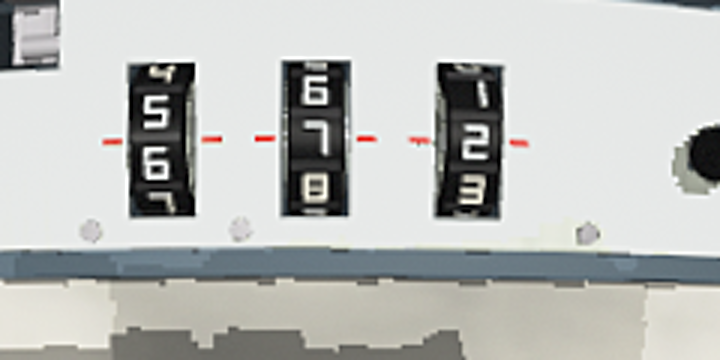

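```bash
python3 - <<'E'
from h import *
hold(.1); im=camera("wrist");c=cv2.resize(im[80:200,220:460],(720,360),interpolation=cv2.INTER_CUBIC)
cv2.imwrite("pics/w8.png",c[:,:,::-1])
E
```

```text
(no output)
```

View pics/w8.png

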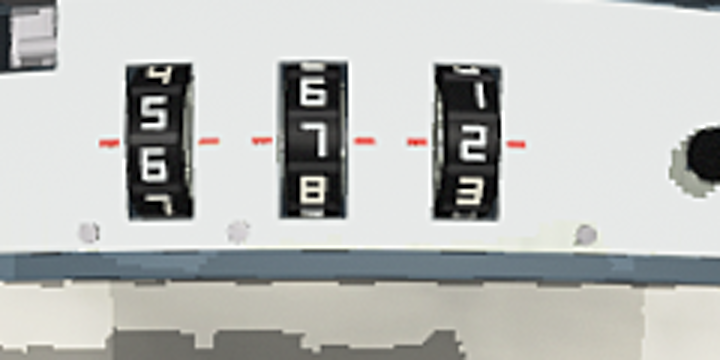

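```bash
sed -i 's/z-.0013/z-.0035/' h.py; python3 - <<'E'
from h import *
line_to(np.r_[(W["l"]+.009*EX)[:2],.1],RPY)
stroke("l",-1,z0=.077,N=13,half=.009)
look("pics/w9.png");print(sense()["t"])
E
```

```text
l -1 z 0.0716 [ 1.  -0.4  3.6] [-3.3 -3.2 25.9] [ 0.9 -2.2 23.8] t 40.5
41.3
```

View pics/w9.png

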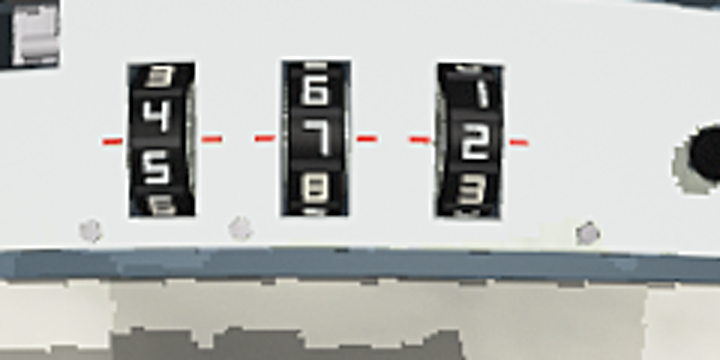

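```bash
sed -i 's/z-.0035/z-.0018/' h.py; python3 - <<'E'
from h import *
line_to(np.r_[(W["l"]+.0045*EX)[:2],.1],RPY)
stroke("l",-1,z0=.077,N=12,half=.0045)
look("pics/w10.png");print(sense()["t"])
for f in("pics/w9.png","pics/w10.png"):
    g=cv2.imread(f,0)[60:216]
    for a,b in((136,186),(290,342),(446,494)): print((g[::6,a:b]>130).sum(1))
E
```

```text
l -1 z 0.0717 [-0.6 -1.1  5.4] [-0.9 -0.  12.3] [ 1.4 -0.9  8.9] t 43.8
44.525
[50 19 20 12 22  0  0  9 13 26  6  6  0  0  0  0 22  7 24  6 23  0  0 21
  6 22]
[52 21  0 23  5 24 13 25  0  0  1 23  6  6  6  6  0  0  0 21 14 25 12 23
  0 20]
[48  8  0  0  6  7  7  7  0  0  0 23  8 22 25  6 25  0  0  0 22  7 19 10
  0  0]
[50 21  0 19 11 24  7 24  0  0  0  8 14 24  7  7  0  0  0 14 21 22 13 22
  0 18]
[50 21  0 23  5 25 13 25  0  0  0 24  6  6  6  6  0  0  0 18 15 20 14 24
  0 19]
[48  8  0  0  6  6  7  7  0  0  0 23  8  9 25  6 23  0  0  0 22  7 22 16
  0  0]
```

```bash
python3 - <<'E'
from h import *
a=W["r"]-.039*EY
line_to(np.r_[a[:2],.12],RPY,speed=.2); line_to(np.r_[a[:2],.073],speed=.1)
f0=sense()["ft_force"]
h=line_to(np.r_[(a-.035*EY)[:2],.073],speed=.025,contact_N=14)
s=sense();print(h,F(f0),"offs",(W["r"]-s["ee_pos"])@EY,s["ee_pos"],s["t"])
hold(.15)
p=s["ee_pos"]; im=camera("top")
line_to(p+.006*EY); line_to(p+.006*EY+.07*Z,speed=.2)
im=camera("wrist");cv2.imwrite("pics/w11.png",im[:,:,::-1])
m=camera_model("wrist")
g=cv2.cvtColor(im,cv2.COLOR_RGB2GRAY)
u,v=[int(x) for x in project(m,W["r"]-.077*EY+.01*Z)];print(u,v)
for y in(80,90): 
    q=solve_ik([.5,.165,.2],[180,0,YAW+y-0]);print(y,q)
print(solve_ik([.5,.165,.2],[180,0,YAW-90]),sense()["joint_pos"],sense()["t"])
E
```

```text
True [0.1 1.9 0.4] offs 0.06047578711449064 [0.44986231 0.09982814 0.07294402] 46.7667
354 211
80 [-57.76866237  15.19608692  42.51676537 109.71653305 -11.86345098
  59.50591763 -15.44125948]
90 [-56.3023706   14.89197846  40.60484078 109.6517785  -11.20310244
  59.41879924  -6.16806233]
[ 28.19280708  26.4552841  -66.93796043 105.34920406  26.63896593
  66.09183373 136.87526004] [-70.83247215  18.31066744  64.39924502 121.84813275 -21.48593639
  52.21879612 -79.18865072] 47.7667
```

```bash
python3 - <<'E'
from h import *
B=np.r_[(W["r"]+.0562*EX)[:2],.126]; H=B+.128*EX-.039*Z; D=.028; R=[180,0,YAW+90]
p=sense()["ee_pos"]; line_to(p+.04*Z,speed=.2); set_gripper(.4,squeeze=20)
move_ptp(B+.06*Z,R)
line_to(B-.005*Z,R,speed=.15); f0=sense()["ft_force"]
h=line_to(B-D*Z,speed=.05,contact_N=8); z=sense()["ee_pos"][2]; print("down",h,z,F(f0))
set_gripper(0.0,squeeze=20)
s=sense();print("grip",s["opening"],s["finger_force"],F(f0),s["t"])
im=camera("side");cv2.imwrite("pics/s12.png",cv2.resize(im[120:320,200:440],(720,600))[:,:,::-1])
E
```

```text
down False 0.09785616282823895 [ 0.4  1.  -0.3]
grip 0.0909667296507177 20.000178515911102 [-0.9  0.6  1. ] 52.0167
```

Opening is about 8 mm with 20 N on the pads, so the bar is gripped. Swinging the lid now.

```bash
python3 - <<'E'
from h import *
B=np.r_[(W["r"]+.0562*EX)[:2],.126]; H=B+.128*EX-.039*Z
R=[180,0,YAW+90]; D=.126-.0979
f0=sense()["ft_force"]
for th in np.linspace(0,1.42,8)[1:]:
    c,s=np.cos(th),np.sin(th)
    b=H+(-.128*c+.039*s)*EX+(.128*s+.039*c)*Z
    line_to(b-D*Z,R,speed=.07); st=sense(); print(round(th,2),F(f0),round(st["opening"],3),round(st["t"],1))
    if np.abs(F(f0)).max()>35 or st["opening"]<.05: print("stop");break
im=camera("side");cv2.imwrite("pics/s13.png",cv2.resize(im[80:300,200:440],(720,600))[:,:,::-1])
E
```

```text
0.2 [-3.5  0.4  1.3] 0.097 52.6
0.41 [-5.8  0.1  3.5] 0.093 53.1
0.61 [-10.4  -1.7   8.3] 0.095 53.7
0.81 [-8.5 -0.9 11.5] 0.09 54.2
1.01 [-2.1  0.5  7. ] 0.093 54.7
1.22 [-0.2  0.8  3. ] 0.091 55.3
1.42 [2.5 0.4 2.1] 0.098 55.8
```

View pics/s13.png

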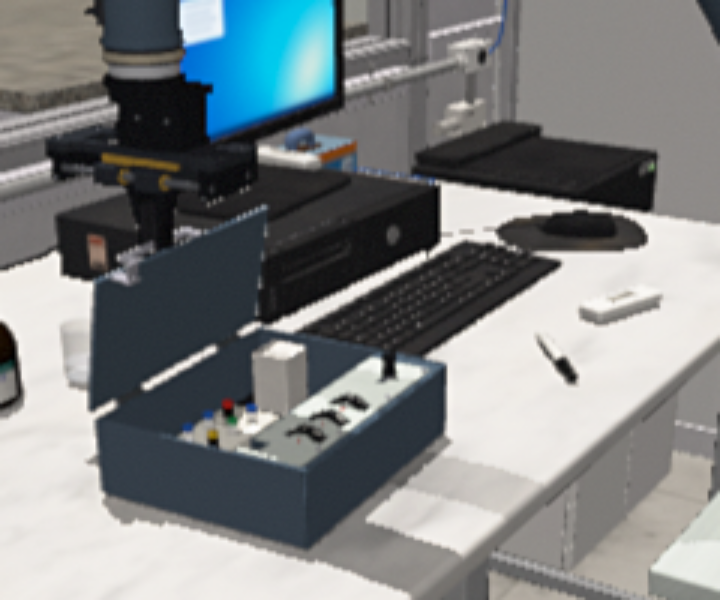

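The lid stands up near vertical (its edge runs from (95,285) to (265,210)) with the bar still in the fingers. The other things are in place. Next I release, retreat straight up and hand in.

```bash
python3 - <<'E'
from h import *
set_gripper(.28); f0=sense()["ft_force"]
p=sense()["ee_pos"]; h=line_to(p+.1*Z,speed=.1,contact_N=12); print(h,F(f0),sense()["t"])
hold(.3); im=camera("side")
old=cv2.imread("pics/s13.png")[:,:,::-1]; new=cv2.resize(im[80:300,200:440],(720,600))
print(np.abs(new.astype(int)-old)[290:420,90:260].mean())  # lid lower part unchanged?
print(np.abs(new.astype(int)-old)[210:290,180:270].mean())
if not h: print(sign_off(), sense()["t"])
E
```

```text
False [ 0.  -0.5  1. ] 57.625
0.8373001508295626
1.0364814814814816
the job is handed in; nothing more can be done
the job is handed in; nothing more can be done
```

The job is handed in at about 58 s of 72 s: the wheels read 4-7-2, the bolt is fully drawn, the lid stands open at about 1.4 rad and the gripper is clear. The judge's verdict was not shown.

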